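# Find and flag the loose levelling cap

## Task

One of the three red levelling caps on the tile trial panel is loose. Find it by trying the caps with a light anticlockwise twist, never forcing a sound one that resists, and back the loose one off about an eighth of a turn. Then flag it: lay the single yellow wedge flat on the tiles right beside that cap and let go, leaving the other tools where they are.

Things in the scene. Friction and masses are not known exactly. Their poses are not given: they have to be found in the camera images.
- panel: Trial panel fixed to the shelf: cream tiles on a board, 200 mm (x) by 420 mm (y), flat tile face 22 mm above its origin. Origin at the centre of the underside, on the shelf. The three red caps stand on the line x = 0, at y = -140, 0 and +140 mm in its frame.
- grip_a (a point): Point on the upright axis of red cap A at gripping height, 31 mm above the tile face (53 mm above the shelf). The cap is a disc 32 mm across, top 9 mm above the tile, with one upright wing across it, 46 mm long, 12 mm thick, top 37 mm above the tile. x along the wing, y across it, z up; it turns with the cap. The caps look alike; which one is loose changes every time.
- grip_b (a point): Point on the upright axis of red cap B at gripping height, 31 mm above the tile face (53 mm above the shelf). The cap is a disc 32 mm across, top 9 mm above the tile, with one upright wing across it, 46 mm long, 12 mm thick, top 37 mm above the tile. x along the wing, y across it, z up; it turns with the cap. The caps look alike; which one is loose changes every time.
- grip_c (a point): Point on the upright axis of red cap C at gripping height, 31 mm above the tile face (53 mm above the shelf). The cap is a disc 32 mm across, top 9 mm above the tile, with one upright wing across it, 46 mm long, 12 mm thick, top 37 mm above the tile. x along the wing, y across it, z up; it turns with the cap. The caps look alike; which one is loose changes every time.
- cap_a (a joint): Angle of red cap A (rad): 0 at the start, grows anticlockwise seen from above. A sound cap winds up on its rubber washer like a spring, 1.5 N m per rad (0.15 N m at 0.10 rad), and springs back to 0 when let go; beyond 0.30 rad (0.45 N m) its stem slips. A loose cap turns anticlockwise against only 0.03 N m, as far as 1.5 rad, and stays where it is left.
- cap_b (a joint): Angle of red cap B (rad): 0 at the start, grows anticlockwise seen from above. A sound cap winds up on its rubber washer like a spring, 1.5 N m per rad (0.15 N m at 0.10 rad), and springs back to 0 when let go; beyond 0.30 rad (0.45 N m) its stem slips. A loose cap turns anticlockwise against only 0.03 N m, as far as 1.5 rad, and stays where it is left.
- cap_c (a joint): Angle of red cap C (rad): 0 at the start, grows anticlockwise seen from above. A sound cap winds up on its rubber washer like a spring, 1.5 N m per rad (0.15 N m at 0.10 rad), and springs back to 0 when let go; beyond 0.30 rad (0.45 N m) its stem slips. A loose cap turns anticlockwise against only 0.03 N m, as far as 1.5 rad, and stays where it is left.
- stem_a (a joint): Turn of the glued stem under cap A against the panel (rad), 0 at the start; the cap's own angle is measured from it. It holds still up to 0.45 N m on the cap, then slips and stays slipped: the cap has been forced. It must stay within 0.06 rad.
- stem_b (a joint): Turn of the glued stem under cap B against the panel (rad), 0 at the start; the cap's own angle is measured from it. It holds still up to 0.45 N m on the cap, then slips and stays slipped: the cap has been forced. It must stay within 0.06 rad.
- stem_c (a joint): Turn of the glued stem under cap C against the panel (rad), 0 at the start; the cap's own angle is measured from it. It holds still up to 0.45 N m on the cap, then slips and stays slipped: the cap has been forced. It must stay within 0.06 rad.
- wedge: The one loose yellow plastic tile wedge, lying on the bare shelf to the robot's right: 60 mm long (x), 24 mm wide (y), stepped from 5 mm tall at the -x end to 16 mm at the +x end, 11 mm in the middle, about 20 g. Origin at the centre of its flat underside, z up. As a flag it lies on its underside on the tiles, its middle about 60 mm (under 80) from the cap's axis.
- file: Silver tile file with pale wooden handle, about 290 mm long (y) and 30 mm wide, lying beyond the panel. Leave alone. Origin under its middle.
- trowel: Gauging trowel with worn wooden handle, about 340 mm long, lying at the far right. Leave alone. Origin at the heel of the blade.
- pack: Open yellow box of wedges, 110 x 90 x 45 mm, beyond the single wedge. Leave alone. Origin under its middle.
Not all that is in view belongs to the job. What is meant by the wedge is not pink, and is the smaller of those in its own colour.

How it is judged:
By the outcome, as a careful person would: the job done as asked, in the order asked, and still so for the second after the job is handed in, with the robot touching nothing.
It also fails if it takes over 67 s, if anything falls off the work surface, if the arm or the gripper's body presses on something with over 40 N, if the wrist force passes 120 N, or if a joint passes its speed limit or range.

## Robot

A 6-joint arm with a two-finger parallel gripper is mounted at the origin on the work surface. World frame = base frame: x ahead of the robot, y to its left, z up, the work surface at z = 0. Lengths are in m, angles in rad, forces in N, time in s.
With the tool pointing down it reaches from about 0.375 to 0.975 m from the base axis. Payload 3.8 kg.
Tool frame: the origin (TCP) lies at the very end of the fingers, on their centre line; the grasp point (between the pads) lies 19 mm behind it; z points along the fingers, y is the direction in which the jaws open and shut (so a half turn about z gives the same grasp; the last joint's range is limited). The gripper opens to 88 mm and grips with 3 to 60 N. Pads are 18 mm wide; open, the fingers measure 123 mm over their backs; the gripper's body (75 mm by 187 mm) begins 45 mm behind the grasp point.
Start: joints at [-1.248, 0.264, 1.604, -0, 1.274, -0.037], TCP at [0.238, -0.632, 0.239] pointing down, gripper open.
Joint ranges: [-2.63, 2.63], [-0.94, 2.18], [0.31, 2.57], [-1.31, 4.45], [0, 2.66], [-2.55, 2.55]. Speed limits (rad/s): [2.57, 2.57, 3.14, 3.14, 3.14, 3.14].

## Interface

Orientations are given as a rotation vector (axis times angle).
In Python, from workcell import env, grip, cams gives the robot as it stands. Calls block until the motion is done:
- env.goto(position, orientation): joint-space move of the TCP to a pose.
- env.move_linear(position, rate=0.15, attitude=None): straight line of the TCP; attitude=None keeps the orientation; rate is the mean speed in m/s.
- env.move_j(angles): joint-space move.
- grip(opening, f_grip=None): finger opening in m; f_grip is the grip in N (None keeps the last); returns when the fingers have stopped.
- env.dwell(seconds).
- env.inverse_kinematics(position, orientation): joint angles nearest the present ones, or None.
- cams.snapshot(name): name is "scene" or "top" or "wrist"; returns a dict with "img" (480x640x3 uint8, red, green, blue), "z_map" (480x640 float32, m along the optical axis (not along the pixel's ray), 0 where there is no reading), "fov_y" (degrees; the focal length in pixels is half the picture's height over the tangent of half this angle, whatever the lens; pixels are square), "cx", "cy" (the principal point, pixels), "distortion" ([k1, k2, p1, p2, k3] as OpenCV has them; the pictures are not rectified), "R" (3x3) and "t" (3): a world point X has camera coordinates R X + t; the wrist camera has in their place "mount" (4x4, takes a point from camera to tool coordinates, whose origin is the TCP and whose axes are the flange's). Camera axes: x right, y down, z forward; pixel columns grow to the right and rows downward; lengths in m; the calibration is good to about 2 mm. A picture is of the moment at which its call begins: read the wrist's pose just before it.
A pose or a line that the arm cannot do raises env.MotionError and nothing moves.
- env.close_job(): hands the job in, once; it reports no verdict.
Readings, each from a call of its own:
- env.read_t(): time.
- env.read_joint_pos(): joint angles.
- env.read_joint_velocities(): joint speeds.
- env.read_effort(): joint torques, N m.
- env.read_eef_pos(): TCP position.
- env.read_ee_rot(): TCP orientation.
- env.read_contact_force(): force on the tool from outside, world axes, zero at the start.
- env.read_moment(): the same for the moment, N m.
- env.read_gripper_width(): finger opening in m.
Only numpy, scipy, OpenCV 4.12 (cv2) and the standard library are available. Lean on these libraries where they do the work, as an engineer would, in place of code of your own. Each camera call takes 0.05 s, during which the arm holds its last target. There are 200 camera calls.

## Working session

There is one attempt and no reset: what is moved stays moved. The work goes in short steps, each a Python script; the robot and the scene stay as the last script left them, time stands still between calls to the robot, and variables do not carry over. Pictures are saved under pics/ and viewed, about 8 in all and at most 12, crops included, and the job is handed in when it is done.

```bash
ls; mkdir -p pics; cat > h.py <<'E'
import numpy as np, cv2
from workcell import env, grip, cams
from scipy.spatial.transform import Rotation as Ro
def snap(n):
    p,r=env.read_eef_pos(),env.read_ee_rot()
    s=cams.snapshot(n); f=240/np.tan(np.radians(s["fov_y"])/2)
    s["K"]=np.array([[f,0,s["cx"]],[0,f,s["cy"]],[0,0,1]])
    if "mount" in s:
        T=np.eye(4);T[:3,:3]=Ro.from_rotvec(r).as_matrix();T[:3,3]=p
        M=T@np.array(s["mount"])
        s["Rc"],s["o"]=M[:3,:3],M[:3,3]
    else:
        s["Rc"]=np.array(s["R"]).T; s["o"]=-s["Rc"]@np.array(s["t"])
    return s
def ray(s,px):
    u=cv2.undistortPoints(np.array(px,float).reshape(-1,1,2),s["K"],np.array(s["distortion"],float)).reshape(-1,2)
    return np.c_[u,np.ones(len(u))]
def onz(s,px,z):  # intersect with plane z
    d=ray(s,px)@s["Rc"].T
    return s["o"]+d*((z-s["o"][2])/d[:,2])[:,None]
def depth(s,px):
    d=ray(s,px); zz=np.array([s["z_map"][int(round(v)),int(round(u))] for u,v in px])
    return s["o"]+(d*zz[:,None])@s["Rc"].T
def cloud(s):
    v,u=np.mgrid[:480,:640]; px=np.c_[u.ravel(),v.ravel()]
    d=ray(s,px); P=s["o"]+(d*s["z_map"].ravel()[:,None])@s["Rc"].T
    return P.reshape(480,640,3)
def save(s,name,box=None,k=1):
    im=s["img"][:,:,::-1]
    if box: im=im[box[1]:box[3],box[0]:box[2]]
    cv2.imwrite("pics/"+name,cv2.resize(im,None,fx=k,fy=k,interpolation=cv2.INTER_CUBIC))
def down(yaw): # tool z down, tool y axis at world angle: jaws along (cos yaw, sin yaw)
    y=np.array([np.cos(yaw),np.sin(yaw),0]);z=np.array([0,0,-1.]);x=np.cross(y,z)
    return Ro.from_matrix(np.c_[x,y,z]).as_rotvec()
E
python3 - <<'E'
from h import *
import pickle
for n in("top","scene"):
    s=snap(n); save(s,n+".png"); pickle.dump(s,open(n+".pkl","wb"))
    print(n,s["o"],s["fov_y"],s["distortion"])
print(env.read_t(),env.read_ee_rot(),Ro.from_rotvec(env.read_ee_rot()).as_matrix().round(3))
E
```

```text
pics
top [ 0.49342992 -0.13055554  1.11336755] 52.580071354688634 [-0.00401072  0.          0.          0.          0.        ]
scene [1.17043008 0.4536097  0.80365452] 47.85333362724717 [0.04734776 0.         0.         0.         0.        ]
0.1 [-3.08899824e+00 -5.61782018e-01  4.58636459e-04] [[ 0.936  0.352 -0.001]
 [ 0.352 -0.936  0.002]
 [ 0.    -0.002 -1.   ]]
```

View pics/top.png

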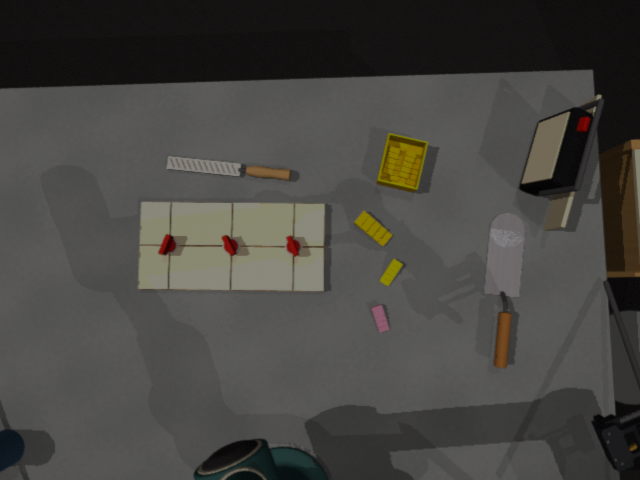

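View pics/scene.png

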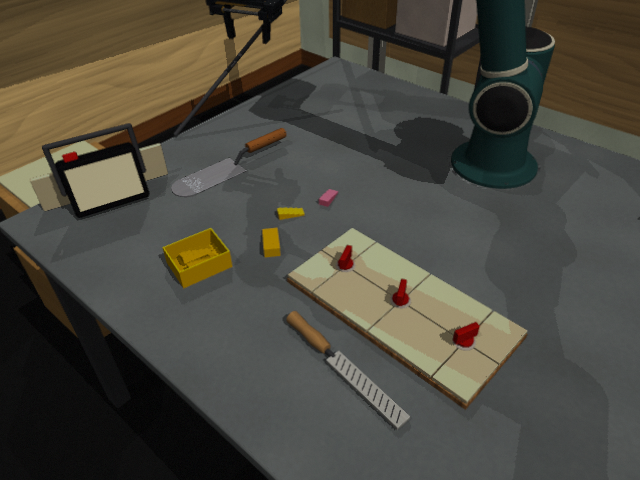

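The top view shows the caps at (167,244), (230,245) and (293,246). Things that could be taken for the wedge: a small yellow block (391,272), a larger yellow block (374,228), the pack (403,162) and a pink block (380,319). By the description it is the small yellow one at (391,272). I'll check that in a crop and measure.

```bash
python3 - <<'E'
from h import *
import pickle
s=pickle.load(open("top.pkl","rb"))
a=cv2.resize(s["img"][190:340,340:440,::-1],None,fx=4,fy=4,interpolation=cv2.INTER_CUBIC)
cv2.imwrite("pics/c1.png",a)
P=cloud(s); h=cv2.cvtColor(s["img"],cv2.COLOR_RGB2HSV)
def rep(m,tag):
    n,l,st,c=cv2.connectedComponentsWithStats(m.astype(np.uint8))
    for i in range(1,n):
        if st[i,4]>40:
            q=P[l==i]; r=cv2.minAreaRect(q[:,:2].astype(np.float32)*1000)
            print(tag,c[i].round(),st[i,4],"mean",q.mean(0).round(4),"rect",np.round(r[0]),np.round(r[1]),round(r[2]),"z",q[:,2].min().round(3),q[:,2].max().round(3))
H,S,V=h[...,0],h[...,1],h[...,2]
rep((H>20)&(H<35)&(S>180)&(V>60),"yel")
red=((H<6)|(H>174))&(S>180)&(V>50)
rep(red,"red")
for c in((167,244),(230,245),(293,246)):
    m=np.zeros_like(red);m[c[1]-18:c[1]+18,c[0]-18:c[0]+18]=1
    q=P[m&red&(P[...,2]>.05)]
    mu=q[:,:2].mean(0);w,v=np.linalg.eigh(np.cov((q[:,:2]-mu).T))
    print(c,len(q),mu.round(4),"wing ang deg",np.degrees(np.arctan2(v[1,1],v[0,1])).round(1),np.sqrt(w*12).round(4),q[:,2].max())
# wedge height along length
q=P[(H>20)&(H<35)&(S>180)&(V>60)]
q=q[(abs(q[:,0]-depth(s,[(391,272)])[0,0])<.05)&(abs(q[:,1]-depth(s,[(391,272)])[0,1])<.045)]
print(np.c_[q].round(3)[::12])
print("tile",depth(s,[(200,225),(260,270),(141,203),(139,290),(324,204),(324,290)]).round(4))
E
```

```text
yel [402. 162.] 2098 mean [ 0.7349 -0.2892  0.0271] rect [ 633. -245.] [102. 346.] 67 z -0.005 1.113
yel [373. 228.] 575 mean [ 0.5879 -0.2194  0.0212] rect [ 546. -182.] [ 86. 148.] 48 z 0.001 1.113
yel [391. 272.] 281 mean [ 0.4888 -0.2559  0.0185] rect [ 480. -210.] [ 55. 152.] 10 z -0.003 1.113
red [583. 124.] 159 mean [ 0.777  -0.6422  0.1427] rect [ 778. -647.] [25. 34.] 71 z 0.128 0.152
red [164. 244.] 100 mean [0.5622 0.2322 0.0801] rect [539.  58.] [386.  41.] 82 z 0.054 1.113
red [230. 245.] 164 mean [0.5578 0.0974 0.0572] rect [521.  -3.] [258.  35.] 70 z 0.026 1.113
red [293. 246.] 164 mean [ 0.5525 -0.0395  0.0493] rect [552. -39.] [41. 27.] 48 z 0.026 0.062
red [172. 246.] 47 mean [0.5601 0.2329 0.0323] rect [559. 233.] [ 9. 25.] 63 z 0.027 0.038
(167, 244) 100 [0.5622 0.2322] wing ang deg 79.9 [0.042  0.1842] 1.1133675487562558
(230, 245) 109 [0.5569 0.0978] wing ang deg 66.1 [0.0319 0.0859] 1.1133675487562558
(293, 246) 107 [ 0.5522 -0.0396] wing ang deg -159.8 [0.0117 0.0428] 0.06185747819562848
[[ 0.518 -0.263  0.009]
 [ 0.513 -0.271  0.016]
 [ 0.509 -0.258  0.014]
 [ 0.506 -0.258  0.014]
 [ 0.504 -0.254  0.003]
 [ 0.504 -0.28   0.015]
 [ 0.5   -0.251  0.012]
 [ 0.499 -0.278  0.016]
 [ 0.497 -0.274  0.012]
 [ 0.495 -0.271  0.013]
 [ 0.493 -0.269  0.013]
 [ 0.491 -0.264  0.01 ]
 [ 0.488 -0.262  0.014]
 [ 0.486 -0.26   0.01 ]
 [ 0.484 -0.257  0.012]
 [ 0.482 -0.255  0.008]
 [ 0.48  -0.25   0.01 ]
 [ 0.477 -0.25   0.01 ]
 [ 0.475 -0.248  0.008]
 [ 0.473 -0.244  0.005]
 [ 0.471 -0.242  0.003]
 [ 0.468 -0.244  0.006]
 [ 0.466 -0.251  0.005]
 [ 0.461 -0.25   0.004]]
tile [[ 0.6068  0.1709  0.0233]
 [ 0.5014  0.0372  0.023 ]
 [ 0.6644  0.3137  0.0008]
 [ 0.4638  0.3186  0.0016]
 [ 0.6462 -0.1105  0.0222]
 [ 0.4524 -0.1049  0.0136]]
```

View pics/c1.png

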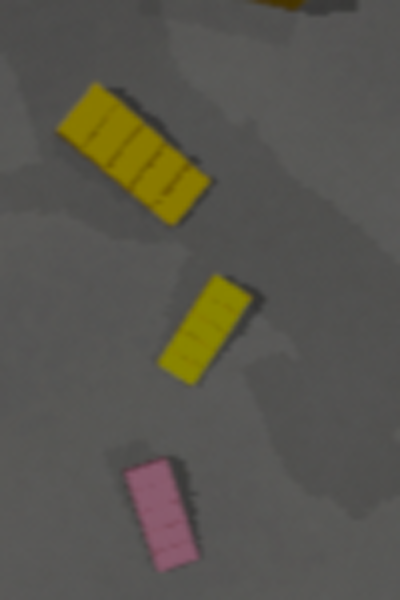

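The crop confirms it: the small yellow wedge is at about (391,272), with the tall end up and to the right. The larger yellow block and the pink one are decoys. Next I go above the caps for a close look.

```bash
cat >> h.py <<'E'
def wings(s,near=None):
    P=cloud(s); h=cv2.cvtColor(s["img"],cv2.COLOR_RGB2HSV); H,S,V=h[...,0],h[...,1],h[...,2]
    m=((H<6)|(H>174))&(S>150)&(V>40)&(P[...,2]>.046)&(P[...,2]<.075)&(s["z_map"]>0)&(P[...,1]<.4)&(P[...,1]>-.2)
    n,l,st,c=cv2.connectedComponentsWithStats(m.astype(np.uint8)); out=[]
    for i in range(1,n):
        if st[i,4]<30: continue
        q=P[l==i]; q=q[q[:,2]>q[:,2].max()-.008]
        r=cv2.minAreaRect(q[:,:2].astype(np.float32)*1000)
        (a,b),(w,hh),t=r; t=t if w>hh else t+90
        mu=q[:,:2].mean(0);e,v=np.linalg.eigh(np.cov((q[:,:2]-mu).T))
        t2=np.degrees(np.arctan2(v[1,1],v[0,1]))%180
        out.append((a/1000,b/1000,t%180,t2)); print("wing px",c[i].round(),"ctr",round(a),round(b),"mean",(mu*1000).round(1),"size",round(w,1),round(hh,1),"ang",round(t%180,1),round(t2,1),"ztop",q[:,2].max().round(4))
    return out
E
python3 - <<'E'
from h import *
import pickle
s=pickle.load(open("top.pkl","rb")); wings(s)
for y in(-np.pi,-np.pi/2,0,np.pi/2):
    print(y,env.inverse_kinematics([.553,-.04,.25],down(y)))
env.goto([.50,.10,.38],down(np.pi/2*-1) if 0 else down(np.pi/2))
s=snap("wrist"); save(s,"w1.png"); wings(s); pickle.dump(s,open("w1.pkl","wb"))
print(env.read_t(),s["o"],env.read_joint_pos(),env.read_moment(),env.read_contact_force())
E
```

```text
wing px [164. 244.] ctr 564 240 mean [563.9 239.6] size 12.0 44.3 ang 156.8 156.2 ztop 0.0635
wing px [229. 245.] ctr 558 100 mean [557.2  99.6] size 43.3 11.1 ang 25.2 25.5 ztop 0.0642
wing px [292. 246.] ctr 552 -40 mean [552.1 -39.5] size 43.1 11.8 ang 19.7 20.2 ztop 0.0619
-3.141592653589793 None
-1.5707963267948966 [-1.17131880e-01  2.90282328e-02  1.85038164e+00 -4.44089210e-16
  1.26218278e+00  1.45366445e+00]
0 [-1.17131880e-01  2.90282328e-02  1.85038164e+00 -4.44089210e-16
  1.26218278e+00 -1.17131880e-01]
1.5707963267948966 [-0.11713188  0.02902823  1.85038164  0.          1.26218278 -1.68792821]
wing px [231. 235.] ctr 552 -38 mean [550.9 -37.5] size 44.4 12.1 ang 20.3 20.7 ztop 0.0622
wing px [328. 239.] ctr 557 101 mean [555.6 100.5] size 45.8 12.1 ang 25.2 25.2 ztop 0.0618
wing px [425. 243.] ctr 562 241 mean [561.6 239.9] size 12.0 44.5 ang 156.5 156.5 ztop 0.061
2.9333 [0.42916819 0.09912144 0.52612574] [ 1.47373552e-01 -1.08039368e-01  1.74854105e+00 -1.72175375e-04
  1.50155468e+00 -1.42215597e+00] [ 0.08519283 -0.17151488  0.00769474] [-0.32256609  0.1557237  -0.11173573]
```

View pics/w1.png

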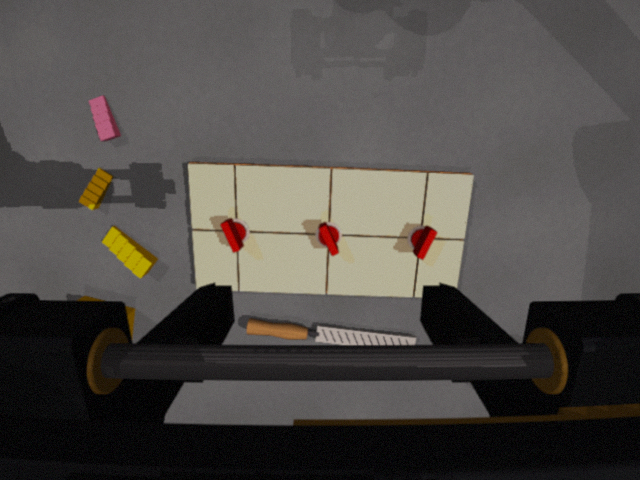

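The wrist view agrees with the top view to 1–2 mm: caps at (234,236), (328,238) and (424,242), wedge at (96,188). Now the twist test, starting with the middle cap: light 10 N grip, 0.08 rad.

```bash
cat >> h.py <<'E'
CAP={"A":(.552,-.0385,20.3),"B":(.5575,.1005,25.2),"C":(.563,.2405,156.5)}
def jaw(n):
    return (np.radians(CAP[n][2]+90)+np.pi/2)%np.pi-np.pi/2
def mz(): 
    r=[]
    for _ in range(5): r.append(np.r_[env.read_moment(),env.read_contact_force()]); env.dwell(.02)
    return np.mean(r,0)
def test(n,d=.08):
    x,y,_=CAP[n]; q=jaw(n)
    grip(.045); env.goto([x,y,.12],down(q)); env.move_linear([x,y,.036],.12)
    grip(0,10); env.dwell(.15); m0=mz(); w0=env.read_gripper_width()
    env.goto([x,y,.036],down(q+d)); env.dwell(.15); m1=mz(); w1=env.read_gripper_width()
    print(n,"m0",m0.round(3),"m1",m1.round(3),"w",w0,w1,"t",env.read_t())
    return m1-m0,q
E
python3 - <<'E'
from h import *
d,q=test("B"); print(d.round(3)); x,y,_=CAP["B"]
env.goto([x,y,.036],down(q)); env.dwell(.1); print(mz().round(3),env.read_t())
E
```

```text
B m0 [ 0.532  0.372  0.006 -1.908  3.541  4.843] m1 [ 0.583  0.386 -0.092 -2.34   3.39   5.232] w 0.011999106221455945 0.012053166881476752 t 8.1583
[ 0.05   0.014 -0.097 -0.432 -0.15   0.389]
[ 0.61   0.4   -0.025 -2.681  3.851  5.567] 8.5917
```

B shows a 0.10 N m spring response, so it is probably sound, and it is already turned back to zero. Now A, then C for comparison.

```bash
python3 - <<'E'
from h import *
grip(.045); env.move_linear([*CAP["B"][:2],.12],.2)
for n in "AC":
    d,q=test(n); print(d.round(3)); x,y,_=CAP[n]
    if d[2]>-.06: print("loose?",n); break
    env.goto([x,y,.036],down(q)); env.dwell(.1); print(mz().round(3))
    grip(.045); env.move_linear([x,y,.12],.2)
E
```

```text
A m0 [-0.135  0.101 -0.04  -0.501 -1.001  2.801] m1 [-0.27   0.174  0.018 -1.041 -1.282  5.13 ] w 0.012284167119696396 0.01200395954588332 t 12.7917
[-0.136  0.072  0.058 -0.54  -0.28   2.329]
loose? A
```

A shows no spring-back torque, but the reading is noisy. A further small step, still below the sound cap's limit, will settle it.

```bash
python3 - <<'E'
from h import *
x,y,_=CAP["A"]; q=jaw("A")
for d in(.12,.16):
    env.goto([x,y,.036],down(q+d)); env.dwell(.15); print(d,mz().round(3),env.read_gripper_width())
grip(.045); env.move_linear([x,y,.14],.2); env.goto([x-.06,y,.25],down(q+.16))
s=snap("wrist"); save(s,"w2.png"); wings(s); print(env.read_t())
E
```

```text
0.12 [-0.241  0.119  0.023 -0.817 -1.773  5.262] 0.012103130924122124
0.16 [-2.770e-01  1.410e-01  1.000e-03 -8.560e-01 -1.661e+00  5.050e+00] 0.01197646757932092
wing px [92. 10.] ctr 556 243 mean [553.7 242. ] size 13.2 30.5 ang 159.2 147.7 ztop 0.0613
wing px [231.  84.] ctr 557 100 mean [557.8 100.1] size 45.3 12.2 ang 26.3 25.7 ztop 0.0615
wing px [358. 164.] ctr 552 -38 mean [552.4 -37.9] size 44.3 11.8 ang 30.2 30.0 ztop 0.0617
15.6833
```

View pics/w2.png

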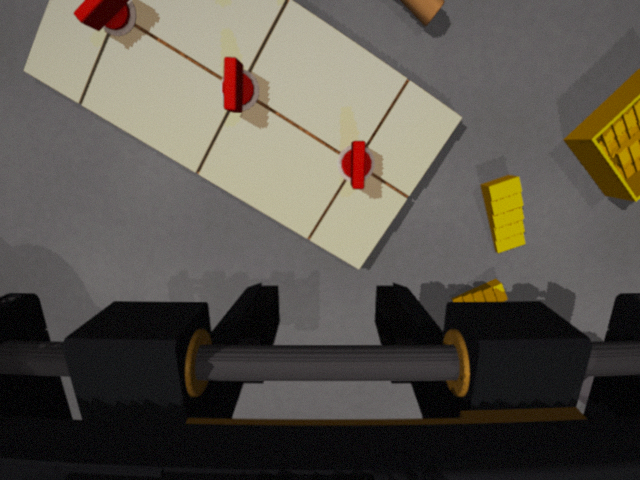

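A stayed at 30° (from 20.4°) after letting go and B is back at 25.5°, so A is loose. I turn it on to an eighth of a turn in total, then go to look at the wedge.

```bash
python3 - <<'E'
from h import *
x,y,_=CAP["A"]; q=np.radians(-60); q1=np.radians(20.4+45.3-90)
env.goto([x,y,.12],down(q)); env.move_linear([x,y,.036],.12)
grip(0,10); env.dwell(.1)
for k in(.5,1): env.goto([x,y,.036],down(q+k*(q1-q)))
env.dwell(.1); print(mz().round(3))
grip(.045); env.move_linear([x,y,.14],.2)
# over wedge: jaws across its width
w=[.487,-.260]; env.goto([w[0]-.03,w[1],.25],down(np.radians(60)+0-np.pi/2) if 0 else down(q1))
s=snap("wrist"); save(s,"w3.png"); wings(s)
P=cloud(s); h=cv2.cvtColor(s["img"],cv2.COLOR_RGB2HSV)
m=(h[...,0]>20)&(h[...,0]<35)&(h[...,1]>150)&(h[...,2]>60)&(s["z_map"]>0)&(np.hypot(P[...,0]-w[0],P[...,1]-w[1])<.045)&(P[...,2]>.002)
q=P[m]; r=cv2.minAreaRect(q[:,:2].astype(np.float32)*1000); print(r,len(q)); v,u=np.nonzero(m); print("px",u.mean(),v.mean())
i=q[:,2]>.012; print("tall end",q[i].mean(0).round(4),"low",q[q[:,2]<.008].mean(0).round(4))
print(env.read_t(),env.read_joint_pos().round(2))
E
```

```text
[-0.587 -0.235 -0.028  1.369 -3.175  2.619]
((486.8562927246094, -257.53436279296875), (25.690568923950195, 60.03034973144531), 57.18865203857422) 1147
px 352.512641673932 197.6451612903226
tall end [ 0.5008 -0.2655  0.0157] low [ 0.472  -0.2458  0.0058]
21.225 [-0.56 -0.03  1.91  0.    1.26 -0.14]
```

View pics/w3.png

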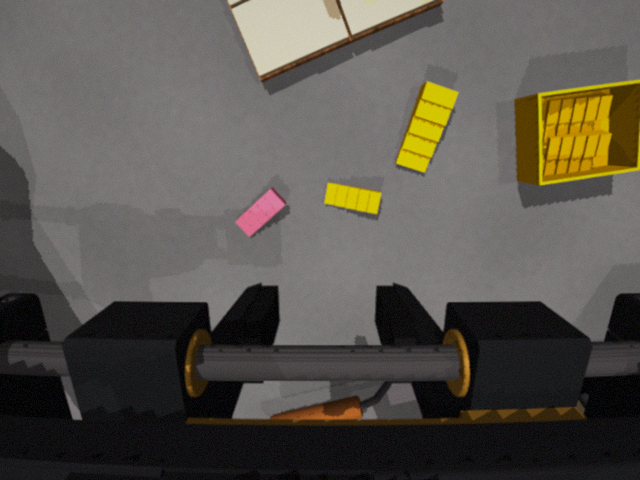

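The wedge is at (352,198) with the low end left and the tall end right; the pink block at (260,212) and big block at (428,127) are clear of the grasp. I pick it up and carry it to the robot side of cap A, lying radially.

```bash
python3 - <<'E'
from h import *
w=[.487,-.2575]; q=np.radians(57.2)
env.goto([*w,.10],down(q)); env.move_linear([*w,.0035],.12)
grip(0,20); env.dwell(.1); print("w",env.read_gripper_width())
env.move_linear([*w,.12],.2); print("w",env.read_gripper_width())
p=[.493,-.036]; q2=np.radians(87.8)
env.goto([*p,.12],down(q2)); print("w",env.read_gripper_width(), env.read_contact_force())
env.move_linear([*p,.05],.15); env.move_linear([*p,.0265],.05); f=env.read_contact_force(); print(f,env.read_eef_pos())
grip(.045); env.move_linear([*p,.14],.2)
env.goto([.47,-.036,.27],down(q2)); env.dwell(.2)
s=snap("wrist"); save(s,"w4.png"); wings(s)
P=cloud(s); h=cv2.cvtColor(s["img"],cv2.COLOR_RGB2HSV)
m=(h[...,0]>20)&(h[...,0]<35)&(h[...,1]>150)&(h[...,2]>60)&(s["z_map"]>0)&(np.hypot(P[...,0]-p[0],P[...,1]-p[1])<.06)
c=P[m]
if len(c): r=cv2.minAreaRect(c[:,:2].astype(np.float32)*1000); print(r,c[:,2].min(),c[:,2].max(),"dist",np.hypot(*(np.array(r[0])-[552,-38.5])))
print(env.read_t())
E
```

```text
w 0.0232557354966775
w 0.02355926975731776
w 0.023844537973701424 [-0.2051601   0.67771967 -0.13065292]
[-1.00607105  0.82668407  0.32023482] [ 0.49266686 -0.03589301  0.02612111]
wing px [448. 285.] ctr 554 99 mean [552.9  98.6] size 40.4 12.3 ang 24.0 25.3 ztop 0.0614
wing px [566. 287.] ctr 562 240 mean [561.4 239. ] size 14.3 44.3 ang 152.4 156.8 ztop 0.0613
wing px [327. 288.] ctr 551 -39 mean [550.  -38.7] size 45.8 12.0 ang 65.4 65.3 ztop 0.0614
((480.55010986328125, -48.35247039794922), (63.439239501953125, 93.81886291503906), 75.754638671875) 0.011796746824739801 0.35110056377812476 dist 72.12598681121558
28.9
```

View pics/w4.png

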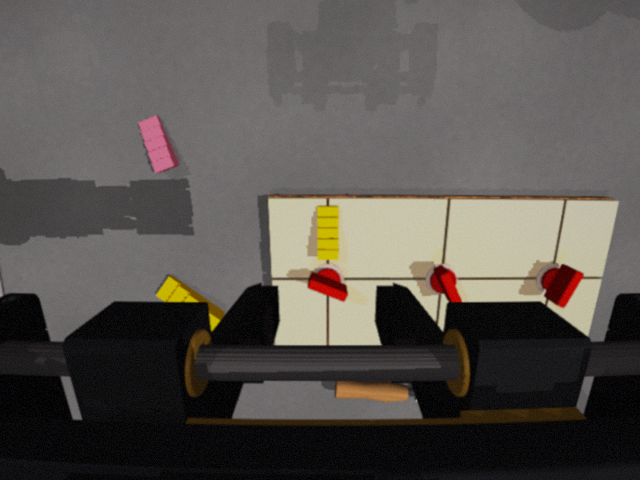

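The wedge lies at (328,232) on the tiles next to cap A (328,285), whose wing is now at 65.4° (45° turned). B and C are unchanged. One last check of the wedge's distance and flatness before handing in.

```bash
python3 - <<'E'
from h import *
s=snap("wrist"); P=cloud(s); h=cv2.cvtColor(s["img"],cv2.COLOR_RGB2HSV)
m=(h[...,0]>20)&(h[...,0]<35)&(h[...,1]>150)&(h[...,2]>60)&(s["z_map"]>0)
m[:195]=0;m[268:]=0;m[:,:310]=0;m[:,345:]=0
c=P[m]; r=cv2.minAreaRect(c[:,:2].astype(np.float32)*1000); print(r,"dist",np.hypot(*(np.array(r[0])-[552,-38.5])))
for x in np.arange(.465,.525,.01): 
    k=abs(c[:,0]-x)<.003; print(x.round(3),np.median(c[k,2]).round(4),end="; ")
d=np.hypot(*(np.array(r[0])-[552,-38.5]))
if 50<d<72 and c[:,2].max()<.043: env.close_job(); print("closed")
E
```

```text
((496.73260498046875, -36.038597106933594), (24.633527755737305, 70.2216567993164), 87.78814697265625) dist 55.32217870300214
0.465 0.0272; 0.475 0.0296; 0.485 0.0314; 0.495 0.0334; 0.505 0.0365; 0.515 0.0383; the job is handed in; nothing more can be done
closed
```

The job is done and handed in at about 29 s of the 67 s allowed. No verdict was reported.

- **Finding the loose cap:** I tried B first. It resisted with about 0.10 N m at 0.08 rad and sprang back, so it is sound. A (the rightmost, nearest the wedge) gave no spring-like resistance over 0.16 rad and stayed put when released, so it is the loose one. I never touched C.
- **Backing it off:** Cap A's wing went from 20.4° to 65.4°, which is 45° or an eighth of a turn. The later pictures showed B and C at their starting angles.
- **Flagging:** The small yellow wedge lies on the tiles on the robot's side of cap A and has been let go. Its step heights run from 5 to 16 mm above the tile, so it is flat on its underside. I did not move the larger yellow block, the pink block, the pack or the tools.

**Checks that disagreed:**
- The torque readings on cap A were noisy and one had the wrong sign. I settled it by seeing that the cap stayed turned.
- An early check of the wedge's position was spoiled by yellowish gripper parts in view. The masked re-check put its middle 55 mm from the cap axis, but it measured the wedge as 70 mm long instead of 60 mm, so that figure may read a little short. The commanded placing was 59 mm.

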